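Find the spindle's flat and hold the lap's drive collar on it

TASK

Turn the flat lap's spindle with the fingers until you feel its flat pinched between them with the flat facing out through the opening in the splash pan. Then pick the dark steel collar off the white board and lower it over the spindle with its set-screw over the flat and the whole collar within the length of the flat, leaving the spindle facing the opening. Nothing under the collar carries it, so finish while still holding it there for the screw to be tightened; leave the other things on the bench alone.

Things in the scene. Friction and masses are not known exactly. Their poses are not given: they have to be found in the camera images.
- lap: bench flat lap, fixed: round green base 264 mm across, grey switch panel on its +x side, round grey splash pan on top (wall 4 mm, centreline radius 132 mm, floor 82 mm and rim 172 mm above the bench); bearing housing in the pan's middle, 68 mm across, top 92 mm above the bench. Origin: on the spindle axis at bench level; x points out through the middle of the pan's opening, z up
- pan_opening (a point): middle of the 69 mm wide full-height opening in the pan wall, an aluminium gate slide at each edge (its lift-out gate is off), 132 mm from the spindle axis, 150 mm above the bench; axes as the lap's
- spindle_flat: the one flat on the upright steel spindle: on the top 36 mm, 7 mm from the axis, 14 mm wide. Spindle 17 mm across flat and back, else round, 20 mm. Origin: centre of the flat's face, 149 mm above the bench; x points out of the flat, z up. The spindle turns either way without stops, drag about 0.06 Nm, and stays where it is left
- spindle_top (a point): centre of the spindle's end face, on its axis, 167 mm above the bench; turns with the spindle. A 4 mm high chamfer narrows the end to 14 mm across
- collar: loose dark steel shaft collar: ring 42 mm outside, 22.4 mm bore, 18 mm high, 0.09 to 0.18 kg, lying flat on the white board. Origin: centre of its underside; z is the bore axis, x points along its set-screw. The dark socket-head set-screw (head 8 mm across) stands 8 mm out of the rim at mid-height.
- collar_screw (a point): outer end of the collar's set-screw head, 29 mm from the bore axis, 9 mm above the collar's underside
- board: white perforated board 150 x 110 x 18 mm, fixed on the bench, the collar on it near its middle. Origin: centre of its underside
- pliers: loose pliers with black grips, 150 mm long, lying on the bench; leave alone. Origin under the pivot region
- gate: the pan's lift-out gate, a loose grey plate 94 x 70 x 3 mm with a 16 mm high tab at one end, lying on the bench; leave alone. Origin: centre of its underside
- hexkey: small loose dark L-shaped hex key 90 mm long, 5 mm thick, on the bench; leave alone. Origin near the middle of its long arm
- crucible: small loose white ceramic bowl 52 mm across, 30 mm high, on the bench; leave alone. Origin: centre of its underside
Not all that is in view belongs to the job. Leave any blue look-alike of the board alone. Several things have the shape of the collar; the one meant has the colours described above.

How it is judged:
By the outcome, as a careful person would: the job done as asked, in the order asked, and still so for the second after the job is handed in, while the arm keeps its last pose, push and grip.
It also fails if it takes over 61 s, if anything falls off the work surface, if the arm or the gripper's body presses on something with over 40 N, if the wrist force passes 120 N, or if a joint passes its speed limit or range.

ROBOT

A 6-joint arm with a two-finger parallel gripper is mounted at the origin on the work surface. World frame = base frame: x ahead of the robot, y to its left, z up, the work surface at z = 0. Lengths are in m, angles in rad, forces in N, time in s.
With the tool pointing down it reaches from about 0.325 to 0.9 m from the base axis. Payload 6.1 kg.
Tool frame: the origin (TCP) lies at the very end of the fingers, on their centre line; the grasp point (between the pads) lies 19 mm behind it; z points along the fingers, y is the direction in which the jaws open and shut (so a half turn about z gives the same grasp; the last joint's range is limited). The gripper opens to 87 mm and grips with 3 to 60 N. Pads are 19 mm wide; open, the fingers measure 117 mm over their backs; the gripper's body (75 mm by 190 mm) begins 51 mm behind the grasp point.
Start: joints at [1.156, 0.22, 1.526, -0, 1.395, -0.126], TCP at [0.178, 0.599, 0.223] pointing down, gripper open.
Joint ranges: [-2.98, 2.98], [-0.91, 2.08], [0.09, 2.57], [-1.24, 4.39], [0.2, 2.65], [-2.68, 2.68]. Speed limits (rad/s): [2.57, 2.57, 3.01, 3.14, 3.14, 3.14].

INTERFACE

Orientations are given as a unit quaternion [w, x, y, z].
In Python, from bench import bot gives the robot as it stands.
- The arm moves only by the tool step_arm, never from a script. Its argument "targets" is a list of rows, each a list of 7 numbers: the finger opening in cm, from 0 to 8.7, then the shift along the tool's x, y, z in cm, then the turn, a rotation vector about the tool's x, y, z in degrees. In form: [[hand, x, y, z, rx, ry, rz], ...]. A call has 1 to 20 rows; each row shifts and turns the commanded pose from where the row before left it, along the tool's axes as they then stand; what a row does not reach is not made up. A row lasts 1/12 s, in which the tool goes at most 41.7 mm and 7.16 degrees, less where a joint would pass 70% of its speed; a pose out of reach is approached as far as the arm can. A call with a gripper value outside its range is refused whole. The fingers move at their own pace and stop on an object; the grip force is fixed at half the most. Time passes only in rows, so rows that do not move let the fingers close. It gives the time, the measured TCP pose, the force and the opening at its end, in the units of the state.
- bot.get_state(): the state, without advancing time (a new reading comes with each control period).
- bot.get_image(name): name is "side" or "top"; returns a dict with "image" (480x640x3 uint8, red, green, blue), "intrinsics" (3x3 intrinsics, pixels), "extrinsics" (4x4, takes a point from camera to world coordinates). Camera axes: x right, y down, z forward; pixel columns grow to the right and rows downward; lengths in m; the calibration is good to about 2 mm. A picture is of the moment at which its call begins. There is no depth.
- bot.close_job(): hands the job in, once; it reports no verdict.
The state is a dict: "time": time; "joint_positions": joint angles; "qvel": joint speeds; "joint_efforts": joint torques, N m; "tool_pos": TCP position; "orientation": TCP orientation; "force": force on the tool from outside, world axes, zero at the start; "moment": the same for the moment, N m; "width": finger opening in m.
Only numpy, scipy, OpenCV 4.12 (cv2) and the standard library are available. Lean on these libraries where they do the work, as an engineer would, in place of code of your own. Each camera call takes 0.05 s, during which the arm holds its last target. There are 200 camera calls.

## Working session

There is one attempt and no reset: what is moved stays moved. The work goes in short steps, Python scripts to look and compute and a tool call to move; the robot and the scene stay as the last step left them, time stands still between calls to the robot, and variables do not carry over. Pictures are saved under pics/ and viewed, about 8 in all and at most 12, crops included, and the job is handed in when it is done.

Besides the shell and the picture viewer there is one more tool, called after "Call:" as a command line: name --pt "numbers of a row" for each row, then --argument value for the rest. step_arm: Moves the arm, as the interface text tells. Its arguments: {"type":"object","properties":{"targets":{"type":"array","items":{"type":"array","items":{"type":"number"}}}},"required":["targets"]}

```bash
mkdir -p pics; ls; python3 - <<'E'
from bench import bot
import cv2,numpy as np
for n in ("side","top"):
    d=bot.get_image(n); cv2.imwrite(f"pics/{n}0.png",d["image"][:,:,::-1])
    np.savez(f"{n}.npz",K=d["intrinsics"],E=d["extrinsics"]); print(n,d["intrinsics"].tolist(),np.round(d["extrinsics"],4).tolist())
print(bot.get_state())
E
```

```text
pics
side [[576.7999966237287, 0.0, 318.36140674497403], [0.0, 576.7999966237287, 239.30450505624063], [0.0, 0.0, 1.0]] [[0.9397, -0.251, 0.2321, 0.2188], [-0.3417, -0.666, 0.6631, -0.8515], [-0.0119, -0.7024, -0.7117, 1.0501], [0.0, 0.0, 0.0, 1.0]]
top [[462.32400017911726, 0.0, 318.9173560718275], [0.0, 462.32400017911726, 246.26472798844466], [0.0, 0.0, 1.0]] [[-0.0186, -0.9869, 0.1602, 0.3556], [-0.9993, 0.0132, -0.0349, 0.0161], [0.0324, -0.1607, -0.9865, 1.1704], [0.0, 0.0, 0.0, 1.0]]
{'time': 0.1, 'joint_positions': array([ 1.15593574e+00,  2.21159674e-01,  1.52748585e+00, -1.75566541e-05,
        1.39469323e+00, -1.26099092e-01]), 'qvel': array([ 1.29887104e-04, -1.27580878e-03, -3.16731838e-03,  1.04260910e-03,
        9.79733045e-04,  7.42652733e-05]), 'joint_efforts': array([ 2.74230524e-04, -4.95941806e+01, -3.88517833e+01,  7.01333047e-02,
        5.15830773e-02, -1.26417439e-05]), 'tool_pos': array([0.17776246, 0.59861061, 0.2215447 ]), 'orientation': array([-2.24946497e-04,  1.43878063e-01,  9.89595039e-01, -8.43617010e-04]), 'force': array([-0.16908767, -0.45248116, -0.0576824 ]), 'moment': array([-0.02381337, -0.04304354,  0.0166054 ]), 'width': 0.08729112094553605}
```

View pics/top0.png

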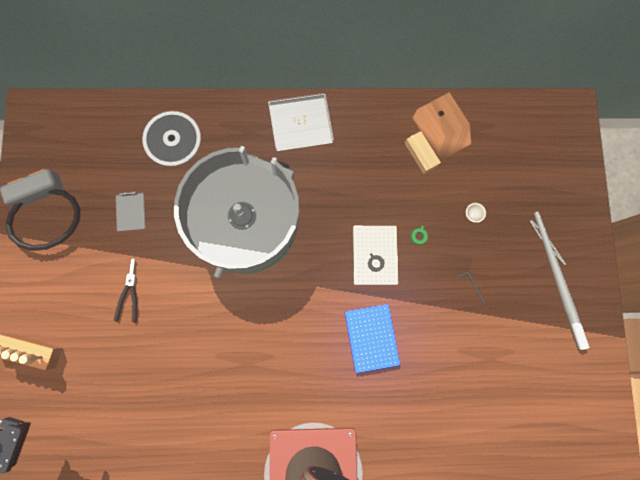

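View pics/side0.png

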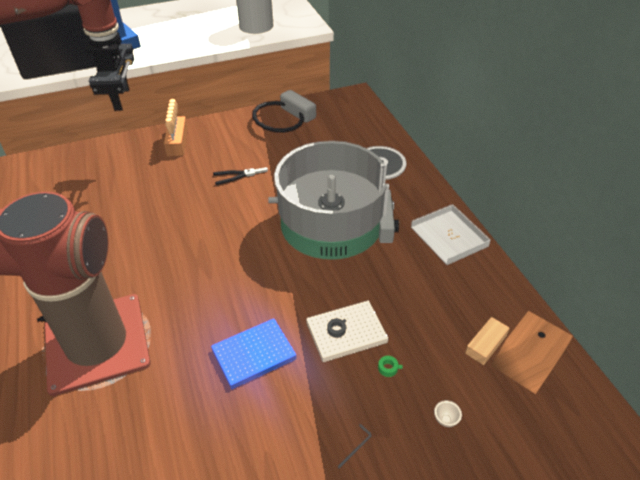

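Top view: the collar candidates are the dark ring on the white board (376,263), the green ring on the bench (420,236) and the lap disc (171,138). The dark ring on the white board fits the description. The blue board (372,338) is a decoy. The pan is centred near (237,210), with the gate slides at (243,155) and (275,165). Next is one close crop.

```bash
cat > h.py <<'E'
import numpy as np,cv2
C={n:(lambda d:(d["K"],d["E"]))(np.load(f"{n}.npz")) for n in("side","top")}
def ray(n,u,v):
    K,E=C[n]; d=E[:3,:3]@np.linalg.solve(K,[u,v,1.]); return E[:3,3],d/np.linalg.norm(d)
def plane(n,u,v,z):
    o,d=ray(n,u,v); return o+d*(z-o[2])/d[2]
def tri(p,q):
    (a,d),(b,e)=ray("side",*p),ray("top",*q)
    s=np.linalg.lstsq(np.c_[d,-e],b-a,rcond=None)[0]; P,Q=a+s[0]*d,b+s[1]*e
    return (P+Q)/2,np.linalg.norm(P-Q)
def proj(n,X):
    K,E=C[n]; p=K@(E[:3,:3].T@(np.asarray(X)-E[:3,3])); return p[:2]/p[2]
def crop(im,u,v,r,s):
    return cv2.resize(im[v-r:v+r,u-r:u+r],(s,s),interpolation=cv2.INTER_CUBIC)
E
python3 - <<'E'
from h import *
t=cv2.imread("pics/top0.png");s=cv2.imread("pics/side0.png")
m=np.vstack([np.hstack([crop(t,237,210,70,300),crop(t,242,213,20,300)]),np.hstack([crop(t,376,258,30,300),crop(s,332,185,25,300)])])
m=m[:, :]
cv2.imwrite("pics/m1.png",m)
# collar dark blob on board, both views
for n,im,(u,v,r) in(("top",t,(376,260,20)),("side",s,(339,327,16))):
    g=im[v-r:v+r,u-r:u+r].max(2); k=(g<110).astype(np.uint8)
    N,l,st,c=cv2.connectedComponentsWithStats(k); i=1+np.argmax(st[1:,4]); print(n,st[i],c[i]+[u-r,v-r])
for p in((243,155),(275,165)): print(plane("top",*p,0.172))
print(tri((331,178),(237,209)))
E
```

```text
top [13 14 15 17 74] [375.52702703 262.83783784]
side [  5   8  18  18 214] [336.29439252 327.62616822]
[0.72799129 0.14771169 0.172     ]
[0.7040048  0.07599925 0.172     ]
(array([0.60715089, 0.16125436, 0.16154415]), np.float64(0.002264021184319612))
```

View pics/m1.png

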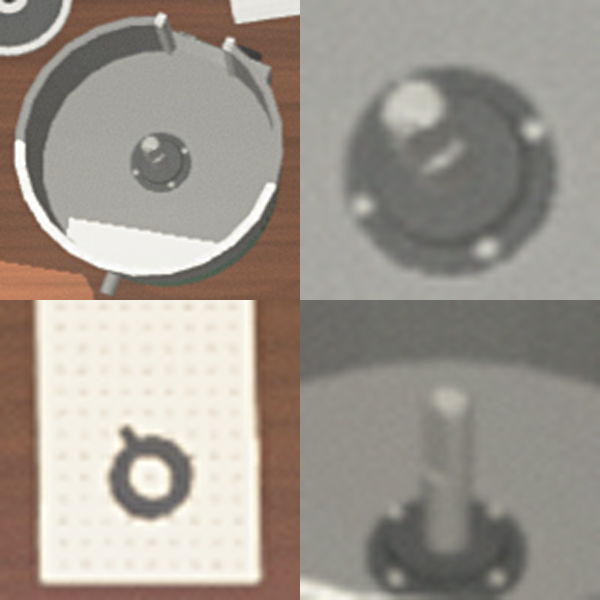

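The close crop confirms the choice: a dark ring on the white board at top (376,263), screw stub pointing up-left. In the top view the spindle end is at about (237,207), and a bright line at (240.7,214) looks like the flat's lower ledge, facing the camera. The side view shows it at about (329.5,189.5). The gate slide tops are at (242,148) and (274,160).

```bash
cat > m2.py <<'E'
from h import *
np.set_printoptions(precision=4,suppress=True)
t=cv2.imread("pics/top0.png");s=cv2.imread("pics/side0.png")
top,e=tri((332,176.7),(237.1,206.9)); print("spindle top",top,e)
A=plane("top",237.1,206.9,.167);B=plane("side",332,176.7,.167);print(A,B); ax=(A+B)/2
# rim circle: bright/grey outline -> use housing dark disc (top 92mm)
l=[plane("top",222+u/7.5,193+v/7.5,.131) for u,v in((125,168),(162,147))]; print("ledge",l,"len",np.linalg.norm(l[0]-l[1]))
m=(l[0]+l[1])/2; d=l[1]-l[0]; print("mid-axis",m-ax,"normal deg",np.degrees(np.arctan2(d[1],d[0]))+np.array([-90,90]))
print("dir deg",np.degrees(np.arctan2(*(m-ax)[1::-1])))
sl=[plane("top",167+u/2.143,140+v/2.143,.174) for u,v in((160,18),(229,43))]; mo=(sl[0]+sl[1])/2-ax
print("slides",sl,np.linalg.norm(sl[0]-sl[1]),"open",mo,np.hypot(*mo[:2]),np.degrees(np.arctan2(mo[1],mo[0])))
h=plane("top",222+150/7.5,193+172/7.5,.092); print("housing centre",h)
# collar ring: dark pixels, circle from outline
g=t[240:282,355:398].max(2); k=(g<125).astype(np.uint8)
cs,_=cv2.findContours(k,cv2.RETR_EXTERNAL,cv2.CHAIN_APPROX_NONE); c=max(cs,key=cv2.contourArea).reshape(-1,2)+[355,240]
P=np.array([plane("top",*p,.031)[:2] for p in c]); 
ctr,r=cv2.minEnclosingCircle(P.astype(np.float32)); print("blob encl",ctr,r)
# fit circle iteratively dropping screw
q=P.copy()
for i in range(4):
    a=np.linalg.lstsq(np.c_[2*q,np.ones(len(q))],(q**2).sum(1),rcond=None)[0]; o=a[:2]; R=np.sqrt(a[2]+o@o); D=np.hypot(*(P-o).T); q=P[D<R+.0025]
print("collar",o,R,D.max()); f=P[D>R+.004]-o; print("screw deg",np.degrees(np.arctan2(*f.mean(0)[::-1])),len(f))
gs=s[300:352,312:365].max(2); k=(gs<125).astype(np.uint8); mm=cv2.moments(k); print("side blob",plane("side",312+mm["m10"]/mm["m00"],300+mm["m01"]/mm["m00"],.027))
E
python3 m2.py
```

```text
spindle top [0.6102 0.1606 0.1654] 0.00079629226818336
[0.6094 0.1605 0.167 ] [0.61   0.1588 0.167 ]
ledge [array([0.5985, 0.1619, 0.131 ]), array([0.6049, 0.1507, 0.131 ])] len 0.012925314845890146
mid-axis [-0.008  -0.0034 -0.036 ] normal deg [-150.0357   29.9643]
dir deg -157.09957277820757
slides [array([0.7428, 0.1506, 0.174 ]), array([0.7149, 0.0784, 0.174 ])] 0.07738419259577647 open [ 0.1192 -0.0452  0.007 ] 0.12743260831010886 -20.762020266119503
housing centre [0.6062 0.1595 0.092 ]
blob encl (0.4994164705276489, -0.1631418913602829) 0.021914981305599213
collar [ 0.4967 -0.1651] 0.01835212113538404 0.025061001269466688
screw deg 27.068338433604872 2
side blob [ 0.4988 -0.1289  0.027 ]
```

```bash
python3 - <<'E'
from h import *
np.set_printoptions(precision=4,suppress=True)
for n,(u,v,r) in(("top",(376,262,14)),("side",(338,327,13))):
    im=cv2.imread(f"pics/{n}0.png"); im=cv2.resize(im[v-r:v+r,u-r:u+r],None,fx=8,fy=8,interpolation=cv2.INTER_CUBIC)
    k=(im.max(2)<150).astype(np.uint8); cs,_=cv2.findContours(k,cv2.RETR_EXTERNAL,cv2.CHAIN_APPROX_NONE); c=max(cs,key=cv2.contourArea).reshape(-1,2)
    px=(c+.5)/8-.5+[u-r,v-r]; z=.031 if n=="top" else .03
    P=np.array([plane(n,*p,z)[:2] for p in px]); q=P
    for i in range(8):
        a=np.linalg.lstsq(np.c_[2*q,np.ones(len(q))],(q**2).sum(1),rcond=None)[0]; o=a[:2]; R=np.sqrt(a[2]+o@o); D=np.hypot(*(P-o).T); q=P[D<R+.0015]
    f=P[D>R+.005]-o; print(n,o,R,D.max(),"screw",np.degrees(np.arctan2(*f.mean(0)[::-1])) if len(f) else None, "blob",px.min(0),px.max(0))
print("side blob",plane("side",336.3,327.6,.027))
from scipy.spatial.transform import Rotation as Ro
from bench import bot
s=bot.get_state(); w=s["orientation"]; R=Ro.from_quat([*w[1:],w[0]]).as_matrix(); print(R)
E
```

```text
top [ 0.4966 -0.1651] 0.019932149285330818 0.02754769689007919 screw 26.715346239700523 blob [367.5625 253.0625] [383.6875 271.1875]
side [ 0.4979 -0.1622] 0.020345052227035164 0.02936293616768182 screw -111.72584337301481 blob [326.8125 317.9375] [345.6875 337.1875]
side blob [ 0.4971 -0.1643  0.027 ]
[[-0.9586  0.2848 -0.0007]
 [ 0.2848  0.9586 -0.0016]
 [ 0.0002 -0.0017 -1.    ]]
```

Measured: spindle axis ≈ (0.610,0.160), opening direction ≈ −21°, flat now facing ≈ −153°. The collar is at ≈ (0.497,−0.164) with its screw at ≈ 27°; ring radius 20 mm fits the given 21, and both views agree within 3 mm. I'm moving over the spindle.

Call:
step_arm --pt "8.7 -3.37 -1.86 0 0 0 0" --pt "8.7 -3.37 -1.86 0 0 0 0" --pt "8.7 -3.37 -1.86 0 0 0 0" --pt "8.7 -3.37 -1.86 0 0 0 0" --pt "8.7 -3.37 -1.86 0 0 0 0" --pt "8.7 -3.37 -1.86 0 0 0 0" --pt "8.7 -3.37 -1.86 0 0 0 0" --pt "8.7 -3.37 -1.86 0 0 0 0" --pt "8.7 -3.37 -1.86 0 0 0 0" --pt "8.7 -3.37 -1.86 0 0 0 0" --pt "8.7 -3.37 -1.86 0 0 0 0" --pt "8.7 -3.37 -1.86 0 0 0 0" --pt "8.7 -3.37 -1.86 0 0 0 0" --pt "8.7 -3.37 -1.86 0 0 0 0" --pt "8.7 -3.37 -1.86 0 0 0 0" --pt "8.7 -3.37 -1.86 0 0 0 0" --pt "6 0 0 0 0 0 7" --pt "5 0 0 0 0 0 7" --pt "5 0 0 0 0 0 7" --pt "5 0 0 0 0 0 7"

```text
time: 1.77
tool_pos: [0.61, 0.1597, 0.2216]
orientation: [-0.001, 0.382, 0.924, -0.0]
force: [-0.7, -0.1, -0.1]
width: 0.0681
```

Call:
step_arm --pt "5 0 0 0 0 0 6.5" --pt "5 0 0 0 0 0 6" --pt "5 0 0 0 0 0 6" --pt "5 0 0 0 0 0 0" --pt "5 0 0 0 0 0 0"

```text
time: 2.18
tool_pos: [0.6098, 0.1602, 0.222]
orientation: [-0.0, 0.522, 0.853, -0.0]
force: [0.2, -0.5, 0.3]
width: 0.0504
```

```bash
cat > st.py <<'E'
from h import *
from bench import bot
from scipy.spatial.transform import Rotation as Ro
import sys
np.set_printoptions(precision=4,suppress=True)
def st():
    s=bot.get_state(); w=s["orientation"]; R=Ro.from_quat([*w[1:],w[0]]).as_matrix()
    print("t %.2f"%s["time"],"pos",s["tool_pos"],"yaw_y %.2f"%np.degrees(np.arctan2(R[1,1],R[0,1])),"zax",R[:,2],"w %.4f"%s["width"],"F",s["force"],"M",s["moment"],"q",np.degrees(s["joint_positions"]))
    return s,R
if __name__=="__main__":
    s,R=st()
    if len(sys.argv)>3: print("tool delta cm",100*R.T@(np.array([float(a) for a in sys.argv[1:4]])-s["tool_pos"]))
    for n in sys.argv[4:]:
        cv2.imwrite(f"pics/{n}_{int(s['time']*100)}.png",bot.get_image(n)["image"][:,:,::-1])
E
python3 st.py .61 .16 .21 top side; ls pics
```

```text
t 2.18 pos [0.6098 0.1602 0.222 ] yaw_y 27.13 zax [-0.0009 -0.0002 -1.    ] w 0.0504 F [ 0.1576 -0.5301  0.2804] M [-0.0628  0.0123  0.0001] q [  7.5604  13.4376  86.5649  -0.0028  80.0477 -19.5713]
tool delta cm [-0.0264  0.0049  1.2036]
m1.png
side0.png
side_218.png
top0.png
top_218.png
```

Call:
step_arm --pt "5 0 0 2 0 0 0" --pt "5 0 0 2 0 0 0" --pt "5 0 0 2 0 0 0" --pt "5 0 0 2 0 0 0" --pt "5 0 0 1.2 0 0 0" --pt "1 0 0 0 0 0 0" --pt "1 0 0 0 0 0 0" --pt "1 0 0 0 0 0 0" --pt "1 0 0 0 0 0 0" --pt "1 0 0 0 0 0 0" --pt "1 0 0 0 0 0 0" --pt "1 0 0 0 0 0 0"

```text
time: 3.28
tool_pos: [0.6132, 0.1615, 0.1322]
orientation: [0.003, 0.523, 0.852, 0.003]
force: [9.7, 5.0, -3.9]
width: 0.0165
```

```bash
python3 st.py .61 .16 .13
```

```text
t 3.28 pos [0.6132 0.1615 0.1322] yaw_y 26.95 zax [ 0.0079  0.0027 -1.    ] w 0.0165 F [ 9.6514  4.974  -3.8669] M [ 0.6355 -1.4174  0.0263] q [  7.5855  17.7887  91.2511   0.0968  70.4912 -19.3998]
tool delta cm [ 0.0125 -0.359   0.2134]
```

Width is 16.5 mm, so the flat is pinched (round would read 20). I'll relieve the side force and turn +66°.

Call:
step_arm --pt "1 0 0.2 0 0 0 0" --pt "1 0 0.15 0 0 0 0" --pt "1 0 0 0 0 0 -6" --pt "1 0 0 0 0 0 -6" --pt "1 0 0 0 0 0 -6" --pt "1 0 0 0 0 0 -6" --pt "1 0 0 0 0 0 -6" --pt "1 0 0 0 0 0 -6" --pt "1 0 0 0 0 0 -6" --pt "1 0 0 0 0 0 -6" --pt "1 0 0 0 0 0 -6" --pt "1 0 0 0 0 0 -6" --pt "1 0 0 0 0 0 -6" --pt "1 0 0 0 0 0 0" --pt "1 0 0 0 0 0 0"

```text
time: 4.53
tool_pos: [0.6135, 0.1647, 0.1321]
orientation: [0.001, -0.026, 1.0, 0.002]
force: [-1.2, 8.3, 4.3]
width: 0.0166
```

```bash
python3 st.py .61 .16 .13
```

```text
t 4.53 pos [0.6135 0.1647 0.1321] yaw_y 93.03 zax [ 0.0014  0.0043 -1.    ] w 0.0166 F [-1.1604  8.2543  4.3447] M [1.3858 0.3225 0.0014] q [  7.7927  18.1796  90.7644   0.2442  70.9438 -85.3209]
tool delta cm [ 0.3696 -0.4498  0.2102]
```

Call:
step_arm --pt "5 0 0 0 0 0 0" --pt "5 0 0 0 0 0 0" --pt "5 0 0 0 0 0 0" --pt "5 0 0 0 0 0 7" --pt "5 0 0 0 0 0 7" --pt "5 0 0 0 0 0 7" --pt "5 0 0 0 0 0 7" --pt "5 0 0 0 0 0 7" --pt "5 0 0 0 0 0 7" --pt "5 0 0 0 0 0 7" --pt "5 0 0 0 0 0 7" --pt "5 0 0 0 0 0 7" --pt "5 0 0 0 0 0 7" --pt "5 0 0 0 0 0 7" --pt "5 0 0 0 0 0 7" --pt "5 0 0 0 0 0 7" --pt "5 0 0 0 0 0 7" --pt "5 0 0 0 0 0 7" --pt "5 0 0 0 0 0 7" --pt "5 0 0 0 0 0 7"

```text
time: 6.2
tool_pos: [0.6131, 0.1612, 0.1303]
orientation: [0.0, 0.85, 0.527, -0.0]
force: [0.6, -0.1, 0.7]
width: 0.05
```

Call:
step_arm --pt "5 0 0 0 0 0 7" --pt "5 0 0 0 0 0 7" --pt "5 0 0 0 0 0 7" --pt "5 0 0 0 0 0 7" --pt "5 0 0 0 0 0 7" --pt "5 0 0 0 0 0 7" --pt "5 0 0 0 0 0 7" --pt "5 0 0 0 0 0 7" --pt "5 0 0 0 0 0 5" --pt "5 0 0 0 0 0 0" --pt "5 0 0 0 0 0 0"

```text
time: 7.12
tool_pos: [0.6131, 0.1614, 0.1303]
orientation: [0.0, 1.0, 0.027, -0.0]
force: [-0.3, -0.1, -0.2]
width: 0.05
```

```bash
python3 st.py .6106 .1646 .13
```

```text
t 7.12 pos [0.6131 0.1614 0.1303] yaw_y -86.91 zax [-0.0005 -0.0004 -1.    ] w 0.0500 F [-0.2556 -0.1087 -0.1544] M [-0.0309  0.0976 -0.0716] q [ 7.637  18.2712 90.8569 -0.0169 70.9041 94.5539]
tool delta cm [-0.2352 -0.3313  0.0309]
```

Call:
step_arm --pt "5 -0.12 -0.16 0 0 0 0" --pt "5 -0.12 -0.17 0 0 0 0" --pt "1 0 0 0 0 0 0" --pt "1 0 0 0 0 0 0" --pt "1 0 0 0 0 0 0" --pt "1 0 0 0 0 0 0" --pt "1 0 0 0 0 0 0" --pt "1 0 0 0 0 0 0" --pt "1 0 0 0 0 0 -6" --pt "1 0 0 0 0 0 -6" --pt "1 0 0 0 0 0 -6" --pt "1 0 0 0 0 0 -6" --pt "1 0 0 0 0 0 -6" --pt "1 0 0 0 0 0 -6" --pt "1 0 0 0 0 0 -6" --pt "1 0 0 0 0 0 -6" --pt "1 0 0 0 0 0 -6" --pt "1 0 0 0 0 0 -6"

```text
time: 8.62
tool_pos: [0.6097, 0.164, 0.1309]
orientation: [0.0, 0.852, 0.524, -0.001]
force: [-6.8, -4.0, 5.5]
width: 0.0165
```

Call:
step_arm --pt "1 0 0 0 0 0 -6" --pt "1 0 0 0 0 0 0" --pt "1 0 0 0 0 0 0"

```text
time: 8.87
tool_pos: [0.6097, 0.1639, 0.1309]
orientation: [0.0, 0.824, 0.566, -0.002]
force: [-6.1, -4.2, 5.1]
width: 0.0164
```

```bash
python3 st.py .6093 .1636 .13
```

```text
t 8.87 pos [0.6097 0.1639 0.1309] yaw_y -21.01 zax [-0.0024 -0.0021 -1.    ] w 0.0164 F [-6.0725 -4.1809  5.1079] M [-0.9276  0.7962  0.045 ] q [ 7.9463 17.9895 91.1398 -0.108  71.0213 28.9949]
tool delta cm [-0.0378 -0.0289  0.0931]
```

The spindle is pinched at 16.4 mm with the flat's normal at −21.0°, matching the opening. I'll release, go up and head for the collar.

Call:
step_arm --pt "5 0 0 0 0 0 0" --pt "5 0 0 0 0 0 0" --pt "5 0 0 0 0 0 0" --pt "5 0 0 -1 0 0 0" --pt "6 0 0 -2 0 0 0" --pt "6 0 0 -3 0 0 0" --pt "6 0 0 -3 0 0 0" --pt "6 0 0 -2 0 0 0" --pt "6 0 0 0 0 0 7" --pt "6 0 0 0 0 0 7" --pt "6 0 0 0 0 0 7" --pt "6 0 0 0 0 0 7" --pt "6 0 0 0 0 0 7" --pt "6 0 0 0 0 0 7" --pt "6 0 0 0 0 0 0"

```text
time: 10.12
tool_pos: [0.6109, 0.1651, 0.2412]
orientation: [0.0, 0.973, 0.231, 0.0]
force: [-0.3, 0.0, -0.8]
width: 0.06
```

```bash
python3 st.py .498 -.163 .12
```

```text
t 10.12 pos [0.6109 0.1651 0.2412] yaw_y -63.29 zax [ 0.0008  0.0001 -1.    ] w 0.0600 F [-0.2631  0.0417 -0.7788] M [-0.072   0.1703  0.0079] q [ 7.9877 12.9995 85.0153  0.0022 81.9411 71.281 ]
tool delta cm [-24.8382  24.2346  12.1103]
```

Call:
step_arm --pt "6 -2.48 2.42 0 0 0 0" --pt "6 -2.48 2.42 0 0 0 0" --pt "6 -2.48 2.42 0 0 0 0" --pt "6 -2.48 2.42 0 0 0 0" --pt "6 -2.48 2.42 0 0 0 0" --pt "6 -2.48 2.42 0 0 0 0" --pt "6 -2.48 2.42 0 0 0 0" --pt "6 -2.48 2.42 0 0 0 0" --pt "6 -2.48 2.42 0 0 0 0" --pt "6 -2.48 2.42 0 0 0 0" --pt "6 0 0 3 0 0 0" --pt "6 0 0 3 0 0 0" --pt "6 0 0 3 0 0 0" --pt "6 0 0 3 0 0 0" --pt "6 0 0 0 0 0 0" --pt "6 0 0 0 0 0 0"

```text
time: 11.45
tool_pos: [0.4982, -0.1625, 0.1196]
orientation: [-0.001, 0.972, 0.234, -0.001]
force: [-0.3, -0.0, -0.2]
width: 0.06
```

```bash
python3 st.py .498 -.163 .021 side top; python3 - <<'E'
from h import *
import glob
t=cv2.imread(sorted(glob.glob("pics/top_1*"))[-1]);s=cv2.imread(sorted(glob.glob("pics/side_1*"))[-1])
cv2.imwrite("pics/m2.png",np.hstack([np.vstack([crop(t,240,210,22,300),crop(s,332,185,25,300)]),crop(s,345,310,55,500)[:600] if 0 else cv2.resize(s[250:370,285:385],(500,600),interpolation=cv2.INTER_CUBIC)]))
E
```

```text
t 11.45 pos [ 0.4982 -0.1625  0.1196] yaw_y -62.90 zax [-0.0033  0.0017 -1.    ] w 0.0600 F [-0.315  -0.0032 -0.2107] M [-0.0911  0.0822  0.0125] q [-26.697    4.7252 107.8912   0.0019  67.5948  36.2071]
tool delta cm [-0.0149  0.0643  9.8647]
```

View pics/m2.png

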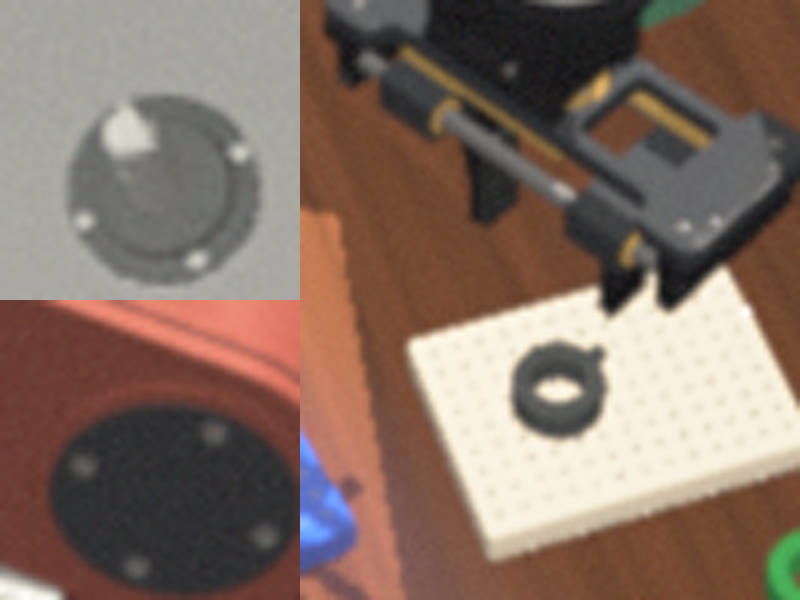

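The crop shows the spindle's flat now facing up-right in the top view, toward the opening; the ledge line is gone and the end face is cut on that side. The collar is undisturbed at side (337,327), with its screw tip near (344.4,320.4).

```bash
python3 - <<'E'
from h import *
a=plane("side",344.6,320.2,.028); b=plane("side",337,327.6,.027)
print(a,b,np.hypot(*(a-b)[:2]),np.degrees(np.arctan2(*(a-b)[1::-1])))
import glob
t=cv2.imread("pics/top0.png"); 
E
```

```text
[ 0.52093296 -0.1528718   0.028     ] [ 0.49848406 -0.16479011  0.027     ] 0.025416518328237315 27.96419517288506
```

Call:
step_arm --pt "6 0 0 3 0 0 0" --pt "6 0 0 3 0 0 0" --pt "6 0 0 2 0 0 0" --pt "6 0 0 1 0 0 0" --pt "6 0 0 0.8 0 0 0" --pt "6 0 0 0 0 0 0" --pt "3 0 0 0 0 0 0" --pt "3 0 0 0 0 0 0" --pt "3 0 0 0 0 0 0" --pt "3 0 0 0 0 0 0" --pt "3 0 0 0 0 0 0" --pt "3 0 0 0 0 0 0"

```text
time: 12.55
tool_pos: [0.5003, -0.1635, 0.0239]
orientation: [0.001, 0.972, 0.233, 0.001]
force: [-0.3, 0.7, 7.0]
width: 0.0416
```

```bash
python3 st.py .498 -.164 .021
```

```text
t 12.55 pos [ 0.5003 -0.1635  0.0239] yaw_y -63.05 zax [ 0.0019 -0.0009 -1.    ] w 0.0416 F [-0.3368  0.7461  7.0449] M [-0.0025  0.2686 -0.0014] q [-26.6924  12.8819 110.5962   0.0031  56.399   36.352 ]
tool delta cm [-0.2246 -0.0628  0.2848]
```

Call:
step_arm --pt "3 0 0 -1 0 0 0" --pt "3 0 0 -2.5 0 0 0" --pt "3 0 0 -3 0 0 0" --pt "3 0 0 -3 0 0 0" --pt "3 0 0 -3 0 0 0" --pt "3 0 0 -3 0 0 0" --pt "3 0 0 -3 0 0 0" --pt "3 0 0 -3 0 0 0" --pt "3 0 0 -2 0 0 0" --pt "3 0 0 0 0 0 6" --pt "3 0 0 0 0 0 6" --pt "3 0 0 0 0 0 6" --pt "3 0 0 0 0 0 6" --pt "3 0 0 0 0 0 6" --pt "3 0 0 0 0 0 6" --pt "3 0 0 0 0 0 6" --pt "3 0 0 0 0 0 6" --pt "3 0 0 0 0 0 0"

```text
time: 14.05
tool_pos: [0.4989, -0.1629, 0.2577]
orientation: [-0.0, 0.983, -0.184, -0.0]
force: [1.0, -0.3, -1.2]
width: 0.0413
```

```bash
python3 st.py .6107 .1631 .255
```

```text
t 14.05 pos [ 0.4989 -0.1629  0.2577] yaw_y -111.26 zax [-0.0005  0.0002 -1.    ] w 0.0413 F [ 0.9614 -0.3096 -1.2484] M [-0.0037  0.1605  0.0132] q [-26.696   -2.4275  99.7703  -0.0043  82.6881  84.5604]
tool delta cm [ -1.3978 -34.4377   0.2699]
```

Call:
step_arm --pt "3 -0.12 -2.87 0 0 0 0" --pt "3 -0.12 -2.87 0 0 0 0" --pt "3 -0.12 -2.87 0 0 0 0" --pt "3 -0.12 -2.87 0 0 0 0" --pt "3 -0.12 -2.87 0 0 0 0" --pt "3 -0.12 -2.87 0 0 0 0" --pt "3 -0.12 -2.87 0 0 0 0" --pt "3 -0.12 -2.87 0 0 0 0" --pt "3 -0.12 -2.87 0 0 0 0" --pt "3 -0.12 -2.87 0 0 0 0" --pt "3 -0.12 -2.87 0 0 0 0" --pt "3 -0.12 -2.87 0 0 0 0" --pt "3 0 0 0 0 0 0" --pt "3 0 0 0 0 0 0"

```text
time: 15.22
tool_pos: [0.6092, 0.1648, 0.2572]
orientation: [0.0, 0.984, -0.18, -0.0]
force: [-0.0, -0.3, -1.1]
width: 0.0412
```

```bash
python3 st.py .6107 .1631 .255 side; python3 - <<'E'
from h import *
import glob
print(proj("side",(.6107,.1631,.25)),proj("side",(.6107,.1631,.167)))
s=cv2.imread(sorted(glob.glob("pics/side_15*"))[-1])
u,v=[int(a) for a in proj("side",(.6107,.1631,.21))]; print(u,v)
cv2.imwrite("pics/m3.png",cv2.resize(s[v-45:v+45,u-60:u+60],(800,600),interpolation=cv2.INTER_CUBIC))
E
```

```text
t 15.22 pos [0.6092 0.1648 0.2572] yaw_y -110.74 zax [-0.001  -0.0004 -1.    ] w 0.0412 F [-0.0259 -0.2767 -1.1194] M [-0.0398  0.1829  0.0497] q [  7.987   12.3663  84.0535  -0.0128  83.642  118.7302]
tool delta cm [0.1995 0.1029 0.2176]
[331.82064631 147.53120303] [331.65855763 175.58090979]
331 161
```

View pics/m3.png

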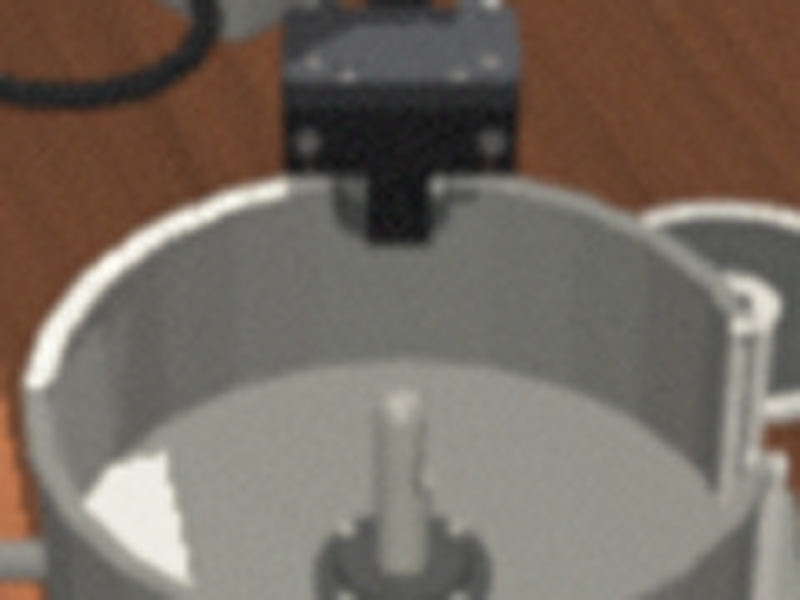

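```bash
python3 - <<'E'
from h import *
import glob
s=cv2.imread(sorted(glob.glob("pics/side_15*"))[-1])
c=s[133:163,310:350].astype(float); c=np.clip((c-10)*2.2,0,255).astype(np.uint8)
cv2.imwrite("pics/m4.png",cv2.resize(c,(800,600),interpolation=cv2.INTER_CUBIC))
E
```

```text
(no output)
```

View pics/m4.png

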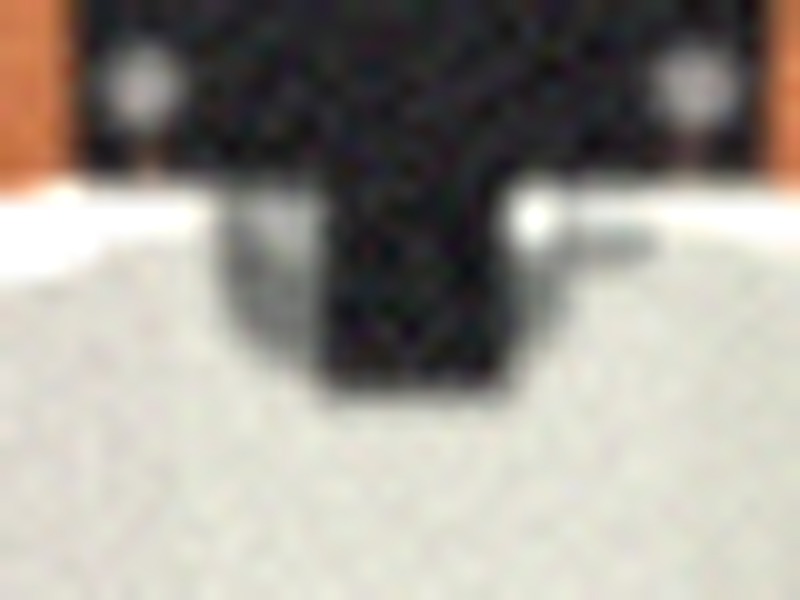

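The collar ring spans 220–570 px in the crop, the finger 325–500, and the screw tip is at 650 pointing right. So the collar sits ~2 mm toward tool −x from the finger centre, with the screw out towards the opening. A quick screw-angle check follows.

```bash
python3 - <<'E'
from h import *
T=np.array([.6092,.1648,.2572]); ux=np.array([.935,-.353,0]); c=T-.0021*ux+[0,0,-.0059+.009]
print("ctr",proj("side",c))
for a in(-36,-26,-21,-16,-6): print(a,proj("side",c+.027*np.array([np.cos(np.radians(a)),np.sin(np.radians(a)),0])))
print("ring bottom front",proj("side",c+[-.35*.021,-.935*.021,-.009]),"finger tip bottom outer", [proj("side",T+k*np.array([-.353,-.935,0])) for k in(.021,.036)])
E
```

```text
ctr [330.05557971 143.60571998]
-36 [341.43361272 145.43126079]
-26 [341.76898297 144.22550983]
-21 [341.80274163 143.61547479]
-16 [341.74708658 143.00688413]
-6 [341.37122175 141.81241599]
ring bottom front [330.0894879  152.29713802] finger tip bottom outer [array([330.99178751, 150.20382906]), array([331.01243817, 154.20578764])]
```

Call:
step_arm --pt "3 0.21 0.05 0 0 0 0" --pt "3 0.2 0.05 0 0 0 0" --pt "3 0 0 2 0 0 0" --pt "3 0 0 2 0 0 0" --pt "3 0 0 2 0 0 0" --pt "3 0 0 1.2 0 0 0" --pt "3 0 0 0 0 0 0" --pt "3 0 0 0 0 0 0"

```text
time: 15.93
tool_pos: [0.6127, 0.1603, 0.1852]
orientation: [0.0, 0.983, -0.183, -0.001]
force: [0.4, 0.4, -1.2]
width: 0.0414
```

```bash
python3 st.py .6127 .1624 .185 side top; python3 - <<'E'
from h import *
import glob
s=cv2.imread(sorted(glob.glob("pics/side_1[56]*"))[-1]);t=cv2.imread(sorted(glob.glob("pics/top_1[56]*"))[-1])
c=s[148:193,302:362].astype(float); c=np.clip((c-10)*1.6,0,255).astype(np.uint8)
b=np.clip((t[165:225,200:280].astype(float)-10)*1.4,0,255).astype(np.uint8)
cv2.imwrite("pics/m5.png",cv2.resize(c,(800,600),interpolation=cv2.INTER_CUBIC))
cv2.imwrite("pics/m5t.png",cv2.resize(b,(800,600),interpolation=cv2.INTER_CUBIC))
E
```

```text
t 15.93 pos [0.6127 0.1603 0.1852] yaw_y -111.09 zax [-0.0014 -0.0003 -1.    ] w 0.0414 F [ 0.4016  0.4031 -1.2381] M [-0.0052  0.186   0.0205] q [  7.5368  15.3617  88.2834  -0.0043  76.4359 118.6242]
tool delta cm [-0.0745 -0.1938  0.0205]
```

View pics/m5.png

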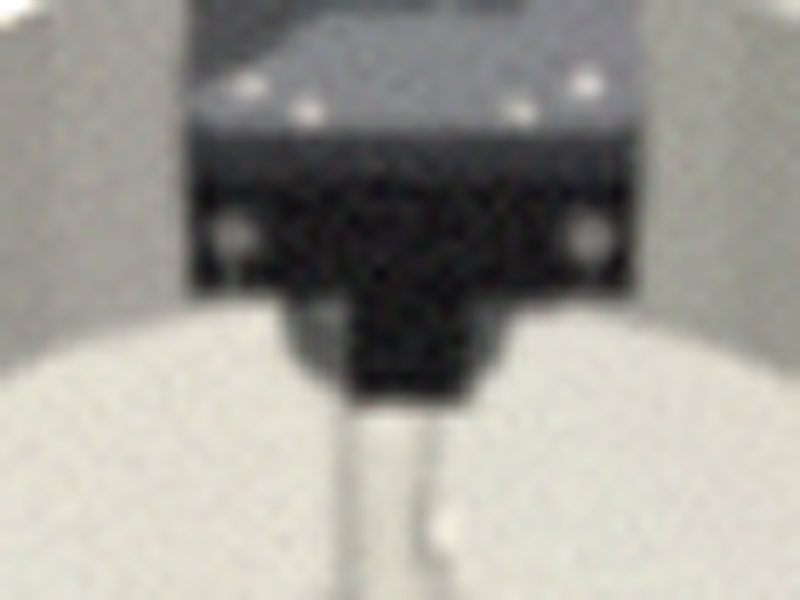

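View pics/m5t.png

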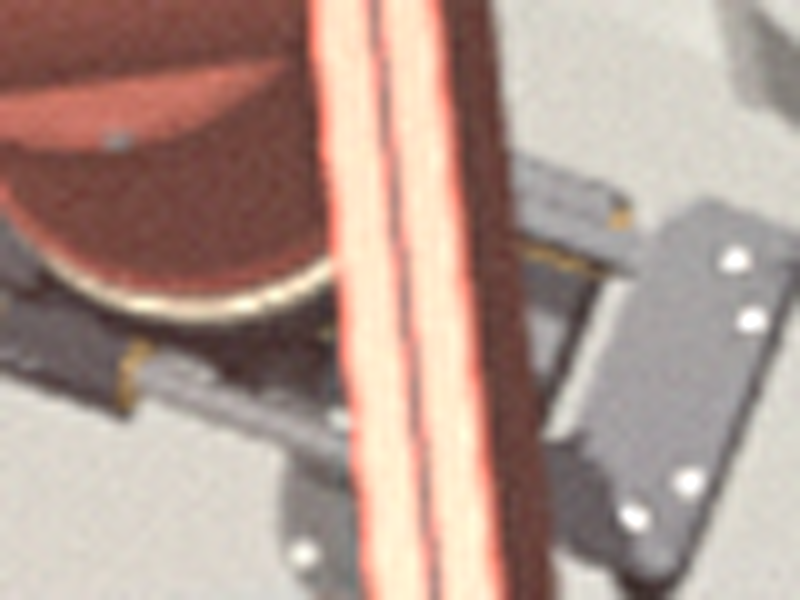

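```bash
python3 - <<'E'
from h import *
T=np.array([.6127,.1603,.1852]); ux=np.array([.935,-.353,0]); c=T-.0021*ux+[0,0,-.0059+.009]
print("ctr",proj("side",c))
for a in(-51,-36,-21,-6,9): print(a,[proj("side",c+r*np.array([np.cos(np.radians(a)),np.sin(np.radians(a)),0])) for r in(.024,.029)])
print(proj("side",T+.05*0*ux), proj("side",T+[0,0,.07]-.0375*ux),proj("side",T+[0,0,.07]+.0375*ux))
E
```

```text
ctr [332.02130455 169.11350192]
-51 [array([340.78927812, 172.30058184]), array([342.63027044, 172.96976608])]
-36 [array([341.7755648 , 170.76761158]), array([343.81639274, 171.11369146])]
-21 [array([342.09087609, 169.13119398]), array([344.18963083, 169.13488146])]
-6 [array([341.71989682, 167.50392265]), array([343.73358096, 167.16973144])]
9 [array([340.69406917, 165.99569776]), array([342.48830113, 165.35068269])]
[332.89372365 170.13599595] [316.80202234 146.22337404] [349.36824287 146.14586354]
```

```bash
python3 - <<'E'
from h import *
import glob
f=sorted(glob.glob("pics/side_1[56]*"));print(f)
s=cv2.imread(f[-1],0); print("cols 334-350"); 
for v in range(166,178): print(v,s[v,334:352], "|",s[v,314:330][::-1])
s=cv2.imread(f[-2],0); print()
for v in range(139,150): print(v,s[v,334:352])
E
```

```text
['pics/side_1521.png', 'pics/side_1593.png']
cols 334-350
166 [ 26  31  31  25  28  26  29  24  23  34  50  78  81  67  41  61 101 109] | [ 28  29  26  27  25  31  24  31  48  68  75  66  37  57  98 112]
167 [ 29  26  28  29  30  25  28  25  26  31  37  56  60  46  25  67 101 108] | [ 26  28  25  30  27  22  24  29  35  42  56  47  28  53  97 107]
168 [ 26  22  28  26  22  24  29  27  26  23  29  33  43  28  31  64 101 110] | [ 30  26  25  31  25  29  24  22  27  32  51  34  27  52  97 110]
169 [ 21  25  20  28  27  29  28  29  30  36  38  47  48  40  43  68 102 108] | [ 27  28  35  31  30  28  33  41  48  47  60  50  43  64  97 110]
170 [ 24  20  27  36  41  44  47  55  59  64  77  81  78  76  77  88 105 110] | [ 23  33  52  52  46  38  56  85  92  95  97  90  85  89 105 111]
171 [ 29  23  32  45  57  58  78  98 103 110 121 126 121 115 110 112 107 108] | [ 26  41  67  73  64  59  79 124 140 136 136 131 128 122 122 119]
172 [ 28  29  33  44  61  75 109 134 140 140 145 143 142 138 135 126 123 122] | [ 23  34  63  65  60  67  94 136 151 149 148 145 146 145 140 137]
173 [ 24  26  24  46
[... 814 characters left out ...]
 30 52 73 79 81]
141 [23 24 41 40 32 40 41 40 36 48 55 45 42 44 61 75 79 79]
142 [ 23  54  82  85  72  79  81  81  88  93  97  94  91  94  95 101  97  89]
143 [ 31  78 124 117 102 111 115 117 121 129 130 131 134 137 135 133 126 115]
144 [ 36  78 121 109  89  96  97  98 105 119 122 123 129 138 138 137 138 139]
145 [ 29  59  89  83  74  81  81  84  93 111 111 111 112 117 120 121 131 135]
146 [ 30  47  68  72  79  90  94  98 107 111 112 110 111 108 111 113 113 116]
147 [ 26  44  61  69  91 107 110 110 108 110 110 110 109 106 111 110 107 108]
148 [ 30  41  62  74  92 110 112 112 113 110 110 108 109 110 108 109 107 109]
149 [ 31  41  67  84 101 111 113 113 114 112 110 110 109 106 108 109 108 109]
```

The top view is blocked by the arm. In the side view the collar centre (331.6 px) is within ~1 mm of the spindle (332 px). The screw's dark strip sits at cols 338–343, rows 170–171, still pointing toward the opening at about −20 to −26°. I'll lower gently past the chamfer.

Call:
step_arm --pt "3 0 -0.1 0 0 0 0" --pt "3 0 -0.09 0 0 0 0" --pt "3 0 0 0.4 0 0 0" --pt "3 0 0 0.4 0 0 0" --pt "3 0 0 0.4 0 0 0" --pt "3 0 0 0.4 0 0 0" --pt "3 0 0 0.4 0 0 0" --pt "3 0 0 0 0 0 0" --pt "3 0 0 0 0 0 0"

```text
time: 16.78
tool_pos: [0.6133, 0.1628, 0.1649]
orientation: [0.0, 0.983, -0.183, -0.001]
force: [-0.7, 0.5, -0.8]
width: 0.0411
```

```bash
python3 st.py .6127 .1624 .144
```

```text
t 16.78 pos [0.6133 0.1628 0.1649] yaw_y -111.05 zax [-0.0011 -0.0002 -1.    ] w 0.0411 F [-0.6538  0.4955 -0.7919] M [-0.0554  0.0986 -0.0191] q [  7.7528  16.4897  89.1646  -0.001   74.4104 118.7998]
tool delta cm [-0.0416  0.0607  2.0866]
```

Call:
step_arm --pt "3 0 0 0.4 0 0 0" --pt "3 0 0 0.4 0 0 0" --pt "3 0 0 0.4 0 0 0" --pt "3 0 0 0.4 0 0 0" --pt "3 0 0 0.4 0 0 0" --pt "3 0 0 0 0 0 0" --pt "3 0 0 0 0 0 0" --pt "3 0 0 0 0 0 0"

```text
time: 17.45
tool_pos: [0.6138, 0.1629, 0.1456]
orientation: [-0.0, 0.983, -0.183, 0.0]
force: [0.9, 0.1, -1.3]
width: 0.0413
```

```bash
python3 st.py .6127 .1624 .144 side; python3 - <<'E'
from h import *
import glob
s=cv2.imread(sorted(glob.glob("pics/side_17*"))[-1])
c=s[160:220,292:372].astype(float); c=np.clip((c-10)*1.6,0,255).astype(np.uint8)
cv2.imwrite("pics/m6.png",cv2.resize(c,(800,600),interpolation=cv2.INTER_CUBIC))
u=np.array([-.358,-.934,0])
for z in(.131,.138,.092): print(z,proj("side",np.array([.6107,.1631,z])+(.01 if z!=.138 else .021)*u))
E
```

```text
t 17.45 pos [0.6138 0.1629 0.1456] yaw_y -111.05 zax [ 0.0001  0.     -1.    ] w 0.0413 F [ 0.8709  0.1457 -1.3325] M [ 0.0163  0.1228 -0.0037] q [  7.7517  17.5049  90.0756  -0.0001  72.4126 118.7979]
tool delta cm [-0.0836  0.0829  0.1594]
0.131 [331.58760066 189.67082646]
0.138 [331.59496931 190.42200447]
0.092 [331.51838898 201.61308275]
```

View pics/m6.png

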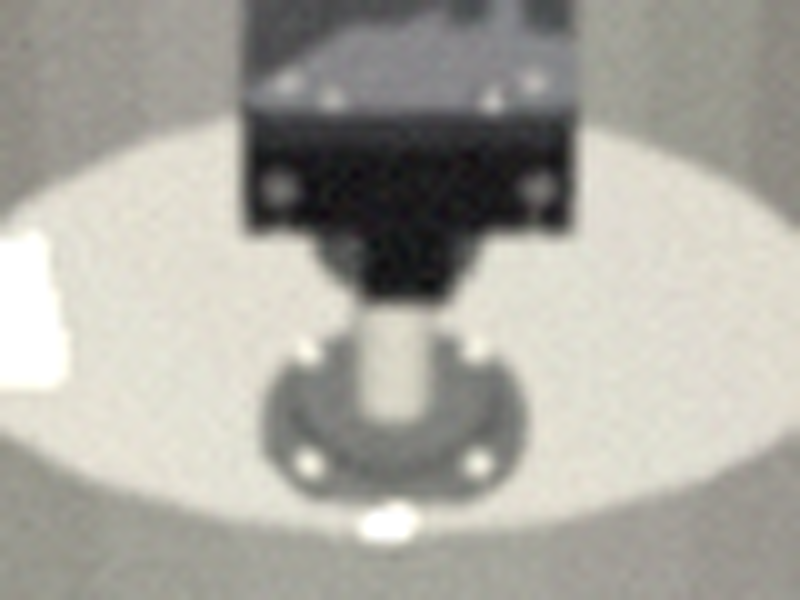

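The collar is around the spindle with no contact force. A final small trim in height and centring, then hand in.

Call:
step_arm --pt "3 0 0.03 0.07 0 0 0" --pt "3 0 0.03 0.07 0 0 0" --pt "3 0 0 0 0 0 0" --pt "3 0 0 0 0 0 0" --pt "3 0 0 0 0 0 0" --pt "3 0 0 0 0 0 0" --pt "3 0 0 0 0 0 0" --pt "3 0 0 0 0 0 0"

```text
time: 18.17
tool_pos: [0.6135, 0.1623, 0.1442]
orientation: [-0.0, 0.983, -0.183, 0.0]
force: [-0.2, 0.1, -0.9]
width: 0.0413
```

```bash
python3 st.py .6127 .1624 .144 && python3 -c "
from bench import bot; print(bot.close_job())"
```

```text
t 18.17 pos [0.6135 0.1623 0.1442] yaw_y -111.05 zax [ 0.0001  0.     -1.    ] w 0.0413 F [-0.1924  0.0771 -0.8526] M [ 0.0032  0.1272 -0.0103] q [  7.7047  17.5314  90.201   -0.001   72.2599 118.753 ]
tool delta cm [-0.0804  0.0218  0.0195]
the job is handed in; nothing more can be done
None
```

The job is handed in at about 18 s, with the arm still holding the collar around the spindle over the flat.

- **Spindle:** I pinched the flat and turned it in two bites of 66°. The fingers read 16.4–16.6 mm; the flat should give 17 mm and the round 20 mm. The flat ended facing −21°, which is the direction I measured for the opening. A later picture showed the flat on the opening side.
- **Collar:** I picked the dark collar off the white board (finger reading 41.6 mm for 42 mm) and lowered it over the spindle with no contact force. By my estimate it spans about 138 to 156 mm above the bench, inside the flat's 131 to 167 mm. The last force was about 1 N, the weight of the collar.

**Checks that disagreed or could not be made:**
- **Screw angle:** the pictures taken on the board put the set-screw at about −21° when placed, but the rough in-hand side view suggested about −26°. I left it. At final depth the gripper hid the screw, so I could not check it there. The flat was not checked again after the collar went on.
- **Centring:** camera and arm readings differed by about 1 to 1.5 mm along the screw direction. The bore has 1.2 mm of clearance all round, and I felt no contact.

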